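# Scan head back onto the bent guide rod

### The job

Put the loose scan head back on the inspection stand: thread its sleeve over the free end of the curved guide rod, slide it round the bend, turning it with the rod, until the sleeve is fully home against the red stop collar and presses in the button in its face, then let go so that it hangs there upright. The rod has been knocked out of true, so feel your way and be gentle: never force the head against the rod or the collar (20 N is too much). Leave everything else on the bench where it is.

Things in the scene. Friction and masses are not known exactly. Their poses are not given: they have to be found in the camera images.
- scan_head: Loose scan head, 0.15 to 0.3 kg, standing upright on the bench: white round barrel below (38 mm diameter, 40 mm high, green band; the heavy part, so it hangs barrel down on the rod), above it a blue block with a dark bored sleeve through it, 86 mm high in all. Origin: centre of the underside; z up, x along the bore. Turned half round about z it is the same.
- grip (a point): Where to grip: the middle of the blue block, 72 mm above the head's underside, 12 mm above the bore's middle. The block's two flat sides (facing the head's +y and -y) are 38 mm apart, 26 mm long along x, from 46 to 86 mm up. Gripped there, fingers pass outside rod and collar.
- bore (a point): Middle of the sleeve's bore, 60 mm above the head's underside. The sleeve is 26 mm long (13 mm either way along the head's x), 29 mm across; bore 16.5 mm, open at both ends: 1.75 mm of play all round on the rod. Let go, the head drops by this play and hangs on the rod.
- stand: Inspection stand, fixed. Origin on the bench at the post. A level steel guide rod, 13 mm thick, axis 155 mm up, is held only at the post. As designed (stand's x, y in mm): free tip at (-185, 140), straight along -y to (-185, 100), quarter circle of radius 100 about (-85, 100) to (-85, 0), straight along +x to the post at (0, 0).
- bend_end (a point): On the rod's axis where the designed bend ends; stand's axes. The rod is out of true: rigid, level, but kinked sideways at unknown places in the bend, by up to 0.15 rad each, so it strays from the design by up to 0.21 rad in heading and 20 mm at the tip. The last 30 mm of bend and the straight are true. Steered off its line by more than the play, it pushes back hard.
- tip (a point): Free tip of the guide rod, on its axis; the last 12 mm taper to 8 mm diameter. It has the axes of the rod's outer part: the rod runs from the tip along this point's own -y, 40 mm straight before the bend begins; z is up.
- button (a joint): Small yellow spring button in the face of the red stop collar, above the rod: 0 m standing out, 0.004 m pressed flush when the sleeve butts on the collar; under 0.3 N, so it is not felt. The collar (34 mm diameter, rigid) is clamped on the last straight, its face anywhere from 29 to 65 mm past bend_end along the stand's +x: not measured, so slide until it is felt.
- sample_box: Bystander: white carton with green band, 50 x 40 x 45 mm high, standing on the stand's base plate under the collar. Origin: centre of its underside.
- med_box1: Bystander: white medicine carton, green band, 50 x 90 x 50 mm. Origin: centre of its underside.
- med_box2: Bystander: white medicine carton, blue band, 50 x 90 x 50 mm. Origin: centre of its underside.
- med_box3: Bystander: white medicine carton, green band, 50 x 90 x 50 mm. Origin: centre of its underside.
- pill_jar: Bystander: capped jar, 60 mm diameter, 85 mm high. Origin: centre of its underside.
- cold_pack: Bystander: blue cold pack, 100 x 150 x 25 mm, lying flat. Origin: centre of its underside.
- marker: Bystander: white and black marker pen, 140 mm long, lying. Origin: centre of its underside.

How it is judged:
By the outcome, as a careful person would: the job done as asked, in the order asked, and still so for the second after the job is handed in, with the robot touching nothing.
It also fails if it takes over 72 s, if anything falls off the work surface, if the arm or the gripper's body presses on something with over 40 N, if the wrist force passes 120 N, or if a joint passes its speed limit or range.

### The arm

A 6-joint arm with a two-finger parallel gripper is mounted at the origin on the work surface. World frame = base frame: x ahead of the robot, y to its left, z up, the work surface at z = 0. Lengths are in mm, angles in degrees, forces in N, time in s.
With the tool pointing down it reaches from about 400 to 925 mm from the base axis. Payload 12.5 kg.
Tool frame: the origin (TCP) lies at the very end of the fingers, on their centre line; the grasp point (between the pads) lies behind it (env.tcp_to_grasp is the z of the grasp point in the tool frame, in mm); z points along the fingers, y is the line along which they close (so a half turn about z gives the same grasp; the last joint's range is limited). The gripper opens to 95 mm and grips with 3 to 60 N. Pads are 20 mm wide; open, the fingers measure 119 mm over their backs; the gripper's body (75 mm by 180 mm) begins 59 mm behind the grasp point.
Start: joints at [-79.561, 28.126, 89.318, -0, 62.55, -6.05], TCP at [177.425, -599.309, 178.161] pointing down, gripper open.
Joint ranges: [-177.58, 177.58], [-47.91, 125.51], [2.72, 160], [-65.01, 245.01], [3.68, 167.84], [-153.87, 153.87]. Speed limits (degrees/s): [127.2, 127.2, 159.86, 180, 180, 180].

### API

Orientations are given as a 3x3 rotation matrix whose columns are the frame's x, y, z axes.
In Python, from rig import env gives the robot as it stands. The module is installed in compiled form; this text tells all that it offers.
- The arm moves only by the tool jog_arm, never from a script. Its argument "commands" is a list of rows, each a list of 5 numbers: the opening, from 0 (shut) to 1 (fully open), then the shift along the tool's x, y, z in units of 25 mm (1.0 is 25 mm), then the turn about the tool's z in units of 5 degrees (1.0 is 5 degrees). A call has 1 to 10 rows; each row is the pose to reach, as a shift and turn from the pose commanded when the call began, along the tool's axes at that moment; what a row does not reach only later rows make up. A row lasts 1/12 s, in which the tool goes at most 41.7 mm and 7.16 degrees, less where a joint would pass 70% of its speed; a pose out of reach is approached as far as the arm can. A call with a gripper value outside its range is refused whole. The fingers move at their own pace and stop on an object; "squeeze" is the grip in N (left out, the last holds). Time passes only in rows, so rows that repeat a pose let the fingers close. It gives the time, the measured TCP pose, the force, the opening and the grip force at its end, in the units of the state.
- env.sense(): the state, without advancing time (a new reading comes with each control period).
- env.capture(name): name is "scene" or "side" or "wrist"; returns the picture (420x560x3 uint8, red, green, blue); there is no depth.
- env.get_calibration(name): a dict with "intrinsics" (3x3 intrinsics, pixels), "dist" ([k1, k2, p1, p2, k3] as OpenCV has them; the pictures are not rectified), "pose" (4x4, takes a point from camera to world coordinates); the wrist camera has in their place "mount" (4x4, takes a point from camera to tool coordinates, whose origin is the TCP and whose axes are the flange's). Camera axes: x right, y up, looking along -z (the intrinsics and any distortion apply to the point x, -y, -z); pixel columns grow to the right and rows downward; lengths in mm; the calibration is good to about 2 mm. A picture is of the moment at which its call begins: read the wrist's pose just before it. get_calibration takes no time and is no camera call.
- env.close_job(): hands the job in; it is judged then, once.
The state is a dict: "t": time; "joint_positions": joint angles; "joint_velocities": joint speeds; "joint_torque": joint torques, N m; "eef_pos": TCP position; "orientation": TCP orientation; "wrist_force": force on the tool from outside, world axes, zero at the start; "wrist_torque": the same for the moment, N m; "opening": opening from 0.0 (shut) to 1.0 (fully open); "gripper_force": force on a finger pad.
Only numpy, scipy, OpenCV 4.12 (cv2) and the standard library are available. Lean on these libraries where they do the work, as an engineer would, in place of code of your own. Each camera call takes 0.05 s, during which the arm holds its last target. There are 200 camera calls.

## Working session

There is one attempt and no reset: what is moved stays moved. The work goes in short steps, Python scripts to look and compute and a tool call to move; the robot and the scene stay as the last step left them, time stands still between calls to the robot, and variables do not carry over. Pictures are saved under pics/ and viewed, at most 10 in all, crops included, and the job is handed in when it is done.

Besides the shell and the picture viewer there is one more tool, called after "Call:" in YAML: its name, and indented under it one key for each argument. jog_arm: Moves the arm, as the interface text tells. Its arguments: {"type":"object","properties":{"commands":{"type":"array","items":{"type":"array","items":{"type":"number"}}},"squeeze":{"type":"number"}},"required":["commands"]}

```bash
mkdir -p pics; cat > h.py <<'E'
import numpy as np, cv2
from rig import env
def pix2ray(name,uv,st=None):
    c=env.get_calibration(name)
    if name=="wrist":
        T=np.eye(4);T[:3,:3]=np.array(st["orientation"]);T[:3,3]=st["eef_pos"];P=T@np.array(c["mount"])
    else: P=np.array(c["pose"])
    u=cv2.undistortPoints(np.array(uv,float).reshape(-1,1,2),np.array(c["intrinsics"]),np.array(c["dist"])).reshape(-1,2)
    d=np.c_[u[:,0],-u[:,1],-np.ones(len(u))]@P[:3,:3].T
    return P[:3,3],d
def onplane(name,uv,z,st=None):
    o,d=pix2ray(name,uv,st); return o+d*((z-o[2])/d[:,2])[:,None]
def cap(name,fn):
    im=env.capture(name); cv2.imwrite("pics/"+fn,im[:,:,::-1]); return im
E
python3 - <<'E'
from h import *
s=env.sense();print(s,env.tcp_to_grasp)
for n in("scene","side"):
    cap(n,n+"0.png");print(n,np.round(np.array(env.get_calibration(n)["pose"]),2).tolist())
print(env.get_calibration("wrist"))
a=[cv2.imread(f"pics/{n}0.png") for n in("scene","side")]
E
```

```text
{'t': 0.0, 'joint_positions': array([-7.95623980e+01,  2.81625792e+01,  8.93534279e+01, -2.38841331e-03,
        6.25483985e+01, -6.05013514e+00]), 'joint_velocities': array([ 0.02602336, -0.02228539,  0.0853701 , -0.02373389, -0.04202088,
       -0.01891987]), 'joint_torque': array([ 3.21014733e-03, -6.12639785e+01, -2.58179820e+01,  6.93791290e-02,
        4.82717052e-02, -1.43901002e-04]), 'eef_pos': array([ 177.33862565, -598.98882743,  177.55892681]), 'orientation': array([[ 9.58875050e-01,  2.83828436e-01, -2.40024893e-04],
       [ 2.83828526e-01, -9.58874424e-01,  1.09878671e-03],
       [ 8.17131830e-05, -1.12172508e-03, -9.99999368e-01]]), 'wrist_force': array([ 0.09546024, -0.52233903, -0.51317932]), 'wrist_torque': array([0.00290781, 0.0042967 , 0.01772512]), 'gripper_force': 0.0, 'opening': 1.0008387034880364} -18.8
scene [[0.75, -0.47, 0.46, 946.67], [0.66, 0.52, -0.55, -426.11], [0.02, 0.71, 0.7, 784.03], [0.0, 0.0, 0.0, 1.0]]
side [[-0.91, 0.25, -0.35, 68.32], [-0.42, -0.52, 0.74, 1061.28], [0.01, 0.82, 0.57, 856.49], [0.0, 0.0, 0.0, 1.0]]
{'intrinsics': array([[306.92211268,   0.        , 279.29489123],
       [  0.        , 306.92211268, 211.4342433 ],
       [  0.        ,   0.        ,   1.        ]]), 'dist': array([0.01100977, 0.        , 0.        , 0.        , 0.        ]), 'mount': array([[-5.25082215e-04,  9.67198883e-01,  2.54019772e-01,
         7.10143570e+01],
       [ 9.99999736e-01,  3.80150648e-04,  6.19639932e-04,
        -2.75212081e-01],
       [ 5.02749270e-04,  2.54020030e-01, -9.67198827e-01,
        -2.06533873e+02],
       [ 0.00000000e+00,  0.00000000e+00,  0.00000000e+00,
         1.00000000e+00]])}
```

View pics/scene0.png

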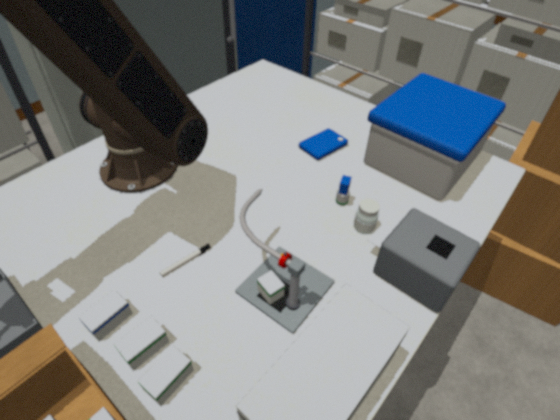

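View pics/side0.png

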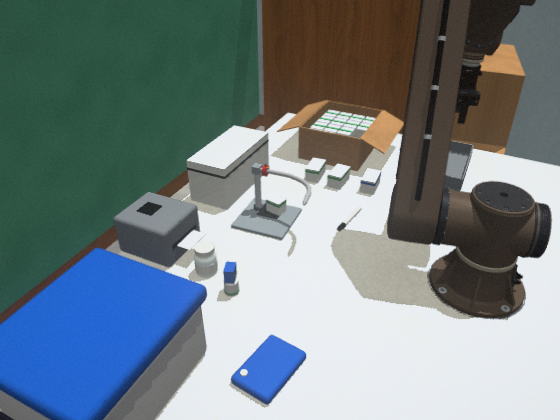

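The scene view shows the head at about (344,190), the rod tip at (259,191), the red collar at (285,260) and the post at (297,265). The side view shows the head at (231,278), the tip at about (307,200) and the collar at (264,170).

```bash
python3 - <<'E'
from h import *
for n,d in(("scene",[("tip",259,191,155),("rodmid",243,215,155),("rod2",262,246,155),("collar",285,260,155),("posttop",297,264,172),("headtop",345,180,86),("headbot",343,200,0),("jar top",368,207,85),("basecorners",285,325,0),("b",333,284,0),("b",237,290,0)]),("side",[("tip",307,200,155),("rodfar",302,180,155),("collar",265,170,155),("posttop",258,166,172),("headtop",231,266,86),("headbot",232,291,0)])):
    for l,u,v,z in d: print(n,l,np.round(onplane(n,[(u,v)],z)[0]))
ims=[]
for n,c in(("scene",(210,150,190,180)),("side",(200,140,150,170))):
    im=cv2.imread(f"pics/{n}0.png");x,y,w,h=c
    ims.append(cv2.resize(im[y:y+h,x:x+w],(400,int(400*h/w)),interpolation=cv2.INTER_CUBIC)[:450])
hh=min(i.shape[0] for i in ims)
cv2.imwrite("pics/c0.png",np.hstack([i[:hh] for i in ims]))
E
```

```text
scene tip [480.  55. 155.]
scene rodmid [507. -27. 155.]
scene rod2 [599. -63. 155.]
scene collar [658. -59. 155.]
scene posttop [690. -60. 172.]
scene headtop [574. 299.  86.]
scene headbot [574. 310.   0.]
scene jar top [677. 253.  85.]
scene basecorners [ 702. -103.    0.]
scene b [719.  54.   0.]
scene b [ 559. -110.    0.]
side tip [475.  43. 155.]
side rodfar [530. -49. 155.]
side collar [654. -56. 155.]
side posttop [670. -41. 172.]
side headtop [566. 303.  86.]
side headbot [569. 302.  -0.]
```

View pics/c0.png

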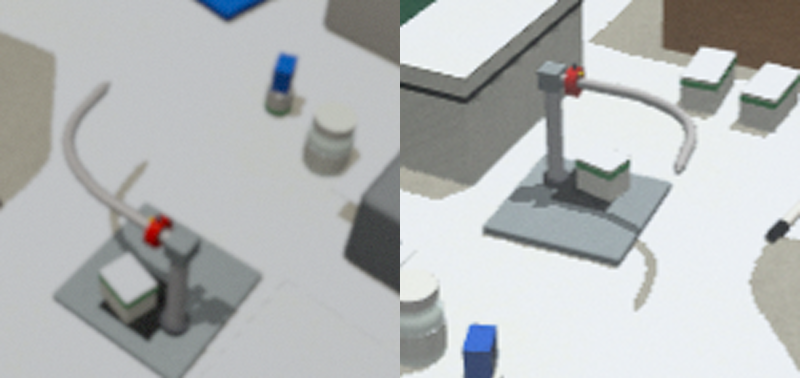

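Call:
jog_arm:
  commands:
    - [1, 21.3, -17.9, -9.6, 0]
    - [1, 21.3, -17.9, -9.6, 0]
    - [1, 21.3, -17.9, -9.6, 0]
    - [1, 21.3, -17.9, -9.6, 0]
    - [1, 21.3, -17.9, -9.6, 0]
    - [1, 21.3, -17.9, -9.6, 0]
    - [1, 21.3, -17.9, -9.6, 0]
    - [1, 21.3, -17.9, -9.6, 0]
    - [1, 21.3, -17.9, -9.6, 0]
    - [1, 21.3, -17.9, -9.6, 0]

```text
t: 0.93
eef_pos: [395.1, -268.8, 314.7]
orientation: [[0.959, 0.284, -0.0], [0.284, -0.959, -0.0], [-0.0, -0.0, -1.0]]
wrist_force: [0.1, 0.1, 0.0]
opening: 0.998
gripper_force: 0.0
```

Call:
jog_arm:
  commands:
    - [1, 9.2, -7.7, -4.2, 0]
    - [1, 9.2, -7.7, -4.2, 0]
    - [1, 9.2, -7.7, -4.2, 0]
    - [1, 9.2, -7.7, -4.2, 0]
    - [1, 9.2, -7.7, -4.2, 0]
    - [1, 9.2, -7.7, -4.2, 0]
    - [1, 9.2, -7.7, -4.2, 0]
    - [1, 9.2, -7.7, -4.2, 0]
    - [1, 9.2, -7.7, -4.2, 0]
    - [1, 9.2, -7.7, -4.2, 0]

```text
t: 1.77
eef_pos: [560.8, -19.8, 418.5]
orientation: [[0.958, 0.286, -0.001], [0.286, -0.958, -0.0], [-0.001, -0.0, -1.0]]
wrist_force: [0.8, 0.3, 0.0]
opening: 0.994
gripper_force: 0.0
```

```bash
python3 - <<'E'
from h import *
import pickle
s=env.sense();im=cap("wrist","w1.png");pickle.dump(s,open("s1.pkl","wb"));print(s["eef_pos"],s["orientation"].round(3).tolist(),s["joint_positions"].round(1))
E
```

```text
[560.8497234  -19.83427883 418.48919006] [[0.958, 0.286, -0.001], [0.286, -0.958, -0.0], [-0.001, -0.0, -1.0]] [-8.8 14.4 74.9 -0.  90.7 64.6]
```

View pics/w1.png

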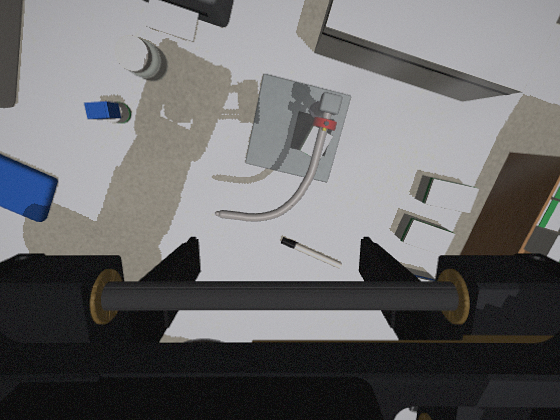

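The wrist view shows the rod from its tip (217,214) round to the collar (324,124). The post top is at (331,103), and the head's blue block top is at (103,110) with its long side roughly horizontal.

```bash
python3 - <<'E'
from h import *
im=cv2.imread("pics/w1.png")[:,:,::-1]
for v in range(205,226,2): print(v,[tuple(int(q) for q in im[v,u]) for u in(220,250,270)])
print("row150",[tuple(int(q) for q in im[150,u]) for u in range(306,336,2)])
hsv=cv2.cvtColor(im,cv2.COLOR_RGB2HSV)
m=cv2.inRange(hsv,(105,130,40),(125,255,255));m[:, 140:]=0;m[140:]=0;m[:90]=0
print(cv2.minAreaRect(cv2.findNonZero(m)),cv2.countNonZero(m))
E
```

```text
205 [(186, 185, 188), (187, 187, 191), (183, 184, 187)]
207 [(184, 182, 185), (185, 184, 189), (185, 184, 188)]
209 [(186, 185, 186), (182, 181, 185), (187, 186, 191)]
211 [(90, 88, 87), (187, 186, 191), (64, 59, 59)]
213 [(136, 133, 130), (87, 86, 85), (129, 126, 124)]
215 [(144, 141, 137), (127, 123, 120), (174, 169, 167)]
217 [(143, 140, 141), (173, 166, 166), (152, 145, 143)]
219 [(188, 189, 192), (146, 140, 138), (145, 142, 146)]
221 [(185, 184, 189), (159, 160, 162), (184, 184, 189)]
223 [(183, 182, 186), (178, 179, 182), (184, 185, 190)]
225 [(186, 183, 188), (187, 187, 190), (183, 184, 187)]
row150 [(180, 179, 184), (179, 178, 183), (178, 179, 183), (173, 172, 177), (113, 109, 107), (145, 141, 139), (179, 180, 179), (148, 143, 142), (161, 162, 167), (172, 172, 175), (127, 128, 130), (140, 145, 146), (143, 150, 151), (142, 147, 149), (142, 148, 147)]
((102.5, 110.0), (16.0, 35.0), 90.0) 531
```

```bash
cat > rod.py <<'E'
from h import *
import pickle
def rodpts():
    im=cv2.imread("pics/w1.png")[:,:,::-1].astype(int); s=pickle.load(open("s1.pkl","rb"))
    m=((im[...,0]-im[...,2])>=-1).astype(np.uint8)
    m[:118]=0;m[:,:212]=0;m[:,345:]=0;m[226:]=0;m[:203,:265]=0;m[:185,:298]=0
    m=cv2.morphologyEx(m,cv2.MORPH_OPEN,np.ones((3,3),np.uint8))
    n,l,st,_=cv2.connectedComponentsWithStats(m); k=1+np.argmax(st[1:,4]); m=(l==k)
    v,u=np.nonzero(m); return onplane("wrist",np.c_[u,v],155,s)[:,:2],m,s
E
python3 - <<'E'
from rod import *
P,m,s=rodpts()
im=cv2.imread("pics/w1.png"); o=im.copy(); o[m]=(0,255,0)
cv2.imwrite("pics/m1.png",np.hstack([cv2.resize(q[90:230,200:350],(400,373),interpolation=cv2.INTER_NEAREST) for q in(im,o)]))
c0=onplane("wrist",[(324,124),(331,103)],155,s)[:,:2];print("collar,post",c0.round(1))
print("tip", onplane("wrist",[(216,214)],155,s))
C=np.array([575,40.])
a=np.degrees(np.arctan2(P[:,1]-C[1],P[:,0]-C[0]))%360
for b in range(150,330,6):
    k=(a>=b)&(a<b+6)
    if k.sum()>3: q=P[k].mean(0);print(b+3,k.sum(),q.round(1),np.linalg.norm(q-C).round(1))
hsv=cv2.cvtColor(im,cv2.COLOR_BGR2HSV)
for v in range(100,121,3): print([int(x) for x in hsv[v,82:124:2,2]])
E
```

```text
collar,post [[656.5 -59.4]
 [687.  -59.7]]
tip [[477.50399772  60.70204991 155.        ]]
165 9 [480.4  61.8] 97.1
171 47 [480.7  54.6] 95.5
177 54 [481.8  44.9] 93.3
183 54 [484.3  35.3] 90.8
189 49 [485.2  25.9] 90.9
195 50 [486.7  16.5] 91.4
201 51 [488.9   6.8] 92.3
207 52 [491.4  -2.6] 93.8
213 51 [495. -12.] 95.4
219 52 [500.  -20.8] 96.5
225 55 [505.8 -29.4] 98.0
231 52 [513.  -36.4] 98.4
237 56 [521.3 -42.6] 98.6
243 55 [530.1 -48.3] 99.0
249 56 [539.4 -52.7] 99.3
255 55 [549.3 -56.2] 99.6
261 56 [559.6 -58.6] 99.8
267 62 [569.8 -61.1] 101.2
273 62 [580.5 -62.5] 102.7
279 64 [591.4 -63. ] 104.3
285 66 [602.6 -62.8] 106.4
291 73 [614.2 -62. ] 109.3
297 77 [626.8 -61.2] 113.6
303 111 [643.5 -63.2] 123.9
309 173 [656.8 -61.3] 130.2
315 59 [658.6 -48.1] 121.5
[180, 179, 181, 180, 181, 182, 181, 184, 183, 155, 136, 139, 122, 123, 130, 124, 142, 141, 140, 137, 137]
[181, 154, 155, 152, 153, 150, 153, 155, 157, 154, 154, 153, 159, 60, 61, 58, 68, 65, 65, 71, 66]
[181, 168, 148, 153, 153, 154, 154, 153, 153, 154, 155, 131, 164, 60, 62, 56, 60, 64, 67, 71, 70]
[180, 173, 156, 136, 157, 154, 155, 155, 154, 155, 155, 158, 156, 55, 63, 63, 60, 65, 57, 155, 75]
[180, 180, 152, 158, 154, 155, 152, 156, 153, 158, 155, 156, 161, 144, 55, 62, 63, 61, 62, 114, 91]
[181, 179, 166, 156, 155, 155, 155, 158, 156, 156, 155, 158, 134, 177, 62, 64, 61, 65, 63, 79, 78]
[179, 182, 180, 134, 145, 132, 119, 115, 95, 93, 77, 79, 61, 64, 57, 80, 83, 135, 138, 82, 86]
```

View pics/m1.png

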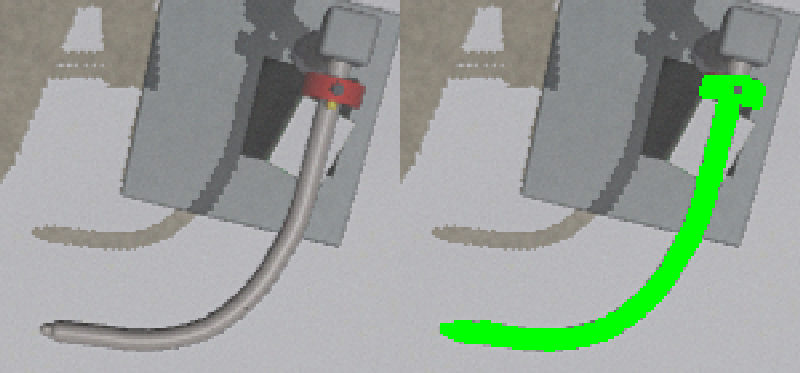

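The mask overlay covers the whole rod cleanly, with the collar at about (336,90) in the left crop and the button just below it. Next is the head pose.

```bash
cat > head.py <<'E'
from h import *
def head(im,s,roi,vth=110):
    hsv=cv2.cvtColor(im,cv2.COLOR_RGB2HSV)
    m=cv2.inRange(hsv,(105,130,vth),(125,255,255)); k=np.zeros_like(m);x0,y0,x1,y1=roi;k[y0:y1,x0:x1]=1;m*=k
    n,l,st,_=cv2.connectedComponentsWithStats(m); m=(l==1+np.argmax(st[1:,4])).astype(np.uint8)
    v,u=np.nonzero(m);P=onplane("wrist",np.c_[u,v],86,s)[:,:2].astype(np.float32)
    r=cv2.minAreaRect(P);b=cv2.boxPoints(r);e=b[1]-b[0],b[2]-b[1];sh=min(e,key=np.linalg.norm)
    print("head",np.round(r[0],1),"size",np.round(r[1],1),"bore yaw",np.degrees(np.arctan2(sh[1],sh[0])).round(1)%180,len(P))
E
python3 - <<'E'
from head import *;import pickle
head(cv2.imread("pics/w1.png")[:,:,::-1],pickle.load(open("s1.pkl","rb")),(70,90,130,130))
E
```

```text
head [573.2 301.7] size [25.2 36.8] bore yaw 21.1 355
```

Call:
jog_arm:
  commands:
    - [1, 4.16, -12.2, 9.5, -0.9]
    - [1, 4.16, -12.2, 9.5, -0.9]
    - [1, 4.16, -12.2, 9.5, -0.9]
    - [1, 4.16, -12.2, 9.5, -0.9]
    - [1, 4.16, -12.2, 9.5, -0.9]
    - [1, 4.16, -12.2, 9.5, -0.9]
    - [1, 4.16, -12.2, 9.5, -0.9]
    - [1, 4.16, -12.2, 9.5, -0.9]
    - [1, 4.16, -12.2, 9.5, -0.9]
    - [1, 4.16, -12.2, 9.5, -0.9]

```text
t: 2.65
eef_pos: [572.6, 301.9, 178.4]
orientation: [[0.934, 0.358, -0.003], [0.358, -0.934, -0.001], [-0.003, -0.0, -1.0]]
wrist_force: [0.2, -0.4, -0.8]
opening: 1.0
gripper_force: 0.0
```

Call:
jog_arm:
  commands:
    - [1, 0, 0, 0, 0]
    - [1, 0, 0, 0, 0]

```text
t: 2.82
eef_pos: [573.2, 300.3, 180.3]
orientation: [[0.934, 0.359, -0.002], [0.359, -0.934, -0.001], [-0.003, 0.0, -1.0]]
wrist_force: [-0.9, 0.1, 0.3]
opening: 1.001
gripper_force: 0.0
```

```bash
python3 - <<'E'
from head import *
s=env.sense();im=cap("wrist","w2.png");print(s["eef_pos"],np.degrees(np.arctan2(s["orientation"][1,0],s["orientation"][0,0])))
head(im,s,(0,0,560,420),130)
E
```

```text
[573.18350132 300.30003105 180.34817812] 21.010438887793732
head [573.  302.1] size [24.8 36.6] bore yaw 21.0 901
```

View pics/w2.png

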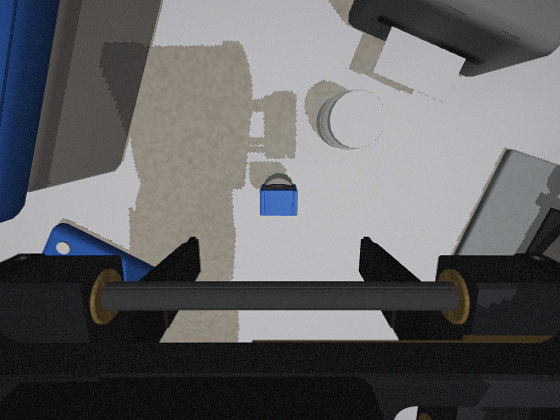

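The block top is at (278,200), square to the gripper and centred.

Call:
jog_arm:
  commands:
    - [1, 0.03, -0.07, 1.5, 0]
    - [1, 0.03, -0.07, 3, 0]
    - [1, 0.03, -0.07, 4.4, 0]
    - [1, 0.03, -0.07, 5.08, 0]
    - [1, 0.03, -0.07, 5.08, 0]
    - [0.7, 0.03, -0.07, 5.08, 0]
    - [0.5, 0.03, -0.07, 5.08, 0]
    - [0.3, 0.03, -0.07, 5.08, 0]
    - [0.3, 0.03, -0.07, 5.08, 0]
    - [0.3, 0.03, -0.07, 5.08, 0]
  squeeze: 12

```text
t: 3.7
eef_pos: [574.3, 303.1, 55.8]
orientation: [[0.934, 0.358, 0.002], [0.358, -0.934, 0.001], [0.002, 0.0, -1.0]]
wrist_force: [0.2, -0.7, 0.0]
opening: 0.708
gripper_force: 0.0
```

Call:
jog_arm:
  commands:
    - [0.2, 0, 0, 0, 0]
    - [0.2, 0, 0, 0, 0]
    - [0.2, 0, 0, 0, 0]
    - [0.2, 0, 0, 0, 0]

```text
t: 4.03
eef_pos: [573.7, 303.1, 54.5]
orientation: [[0.934, 0.358, -0.0], [0.358, -0.934, -0.0], [-0.0, 0.0, -1.0]]
wrist_force: [0.4, -0.2, 0.2]
opening: 0.426
gripper_force: 0.0
```

```bash
python3 - <<'E'
from rod import *
from scipy.interpolate import splprep,splev
P,m,s=rodpts()
C=np.array([575,40.]);a=np.degrees(np.arctan2(P[:,1]-C[1],P[:,0]-C[0]))%360
Q=[];
for b in range(168,297,4):
    k=(a>=b)&(a<b+4)
    Q.append(P[k].mean(0))
Q=np.array(Q)
t0=P[a<168]; print("tip extreme",P[np.argmax(P[:,1])])
# extend to tip along outer line; straight to collar along last line
e=np.array([P[np.argmax(P[:,1])][1]]);c=np.polyfit(Q[:10,1],Q[:10,0],1);print("outer heading",np.degrees(np.arctan2(1,c[0])),c)
g=Q[Q[:,0]>602];c2=np.polyfit(g[:,0],g[:,1],1);print("inner heading",np.degrees(np.arctan(c2[0])))
tip=np.array([np.polyval(c,e[0]),e[0]]);Q=np.vstack([tip,Q,Q[-1]+[20,20*c2[0]],Q[-1]+[35,35*c2[0]]])
tck,u=splprep(Q.T,s=len(Q)*0.25);uu=np.linspace(0,1,3000);X=np.array(splev(uu,tck)).T
L=np.r_[0,np.cumsum(np.linalg.norm(np.diff(X,axis=0),axis=1))]
out=[]
np.save("path.npy",np.c_[L,X])
for l in range(-16,260,8):
    A=[np.interp(np.clip(q,0,L[-1]),L,X[:,i]) for q in(l-13,l+13) for i in(0,1)]
    p=[np.interp(l,L,X[:,i]) for i in(0,1)]
    h=np.degrees(np.arctan2(A[1]-A[3],A[0]-A[2]))%360
    print(l,np.round(p,1),round(h,1))
E
```

```text
tip extreme [481.88416026  63.38169008]
outer heading 99.93245141090928 [-1.75111633e-01  4.90076267e+02]
inner heading 3.1345054611692205
-16 [479.4  63.2] 0.0
-8 [479.4  63.2] 101.3
0 [479.4  63.2] 99.9
8 [480.8  55.3] 99.0
16 [482.   47.4] 98.0
24 [483.   39.4] 97.4
32 [484.   31.5] 97.8
40 [485.1  23.6] 99.2
48 [486.4  15.7] 101.6
56 [488.2   7.9] 105.0
64 [4.905e+02 2.000e-01] 109.1
72 [493.4  -7.2] 113.7
80 [496.9 -14.4] 118.4
88 [501.  -21.3] 123.3
96 [505.7 -27.8] 128.5
104 [511.  -33.8] 133.9
112 [516.8 -39.3] 139.5
120 [523.1 -44.2] 145.2
128 [529.9 -48.4] 150.7
136 [537.1 -52. ] 155.7
144 [544.5 -54.9] 160.1
152 [552.1 -57.4] 164.1
160 [559.9 -59.3] 167.7
168 [567.7 -60.7] 170.9
176 [575.7 -61.8] 173.8
184 [583.6 -62.5] 176.4
192 [591.6 -62.8] 178.7
200 [599.6 -62.8] 180.7
208 [607.6 -62.5] 182.3
216 [615.6 -62.1] 183.4
224 [623.6 -61.5] 184.1
232 [631.6 -60.9] 184.3
240 [639.5 -60.3] 184.1
248 [647.5 -59.7] 183.4
256 [655.5 -59.3] 182.8
```

Call:
jog_arm:
  commands:
    - [0.2, 0, 0, 0, 0]
    - [0.2, 0, 0, 0, 0]
    - [0.2, 0, 0, 0, 0]
    - [0.2, 0, 0, 0, 0]

```text
t: 4.37
eef_pos: [573.7, 303.0, 54.4]
orientation: [[0.934, 0.358, -0.0], [0.358, -0.934, -0.0], [-0.0, 0.0, -1.0]]
wrist_force: [-0.8, -0.5, 0.9]
opening: 0.212
gripper_force: 0.0
```

```bash
python3 - <<'E'
from h import *
im=cap("wrist","w3.png");a=cap("scene","sc3.png");b=cap("side","si3.png");print(env.sense()["opening"],env.sense()["gripper_force"])
f=lambda q,x,y,w,h:cv2.resize(q[y:y+h,x:x+w,::-1],(400,300),interpolation=cv2.INTER_CUBIC)
cv2.imwrite("pics/c3.png",np.vstack([np.hstack([f(im,0,0,560,420),f(a,300,120,120,90)]),np.hstack([f(b,180,210,120,90),f(im,160,150,240,180)])]))
E
```

```text
0.20015690065070726 0.0
```

View pics/c3.png

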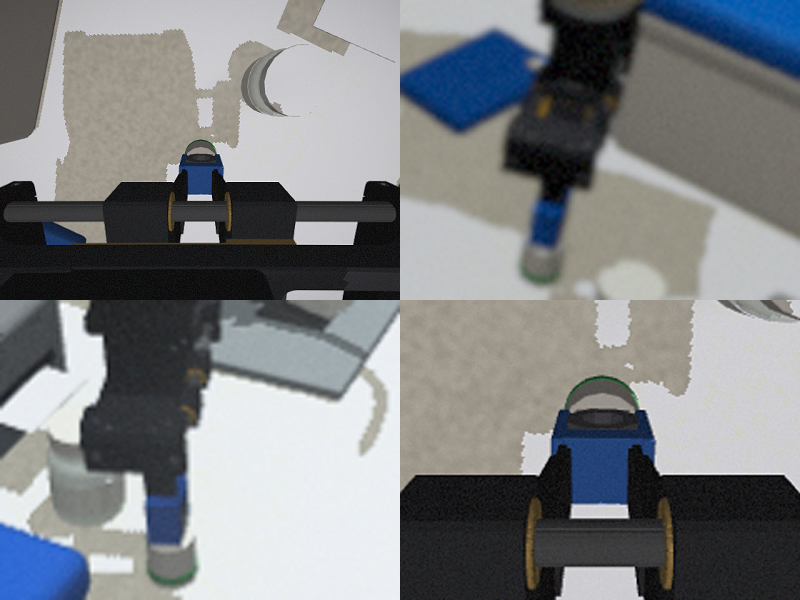

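The picture shows the fingers about 20 mm apart near the block, and they have not gripped it. The block top is at about (252..313, 234..270) in the wrist frame. I'll locate it against the fingers.

```bash
python3 - <<'E'
from h import *
s=env.sense();R=s["orientation"]
for z in(54,72,86,110):
    p=onplane("wrist",[(252,234),(313,234),(252,270),(313,270)],z,s);q=(p-s["eef_pos"])@R
    print(z,p.round(0)[:,:2].tolist(),"tool",q[:,:2].round(0).tolist())
# project fingertips TCP at +-10 mm
c=env.get_calibration("wrist");M=np.linalg.inv(c["mount"])
for q in([0,10,0],[0,-10,0],[0,10,-32],[10,10,0],[-10,10,0],[0,10,-60]):
    v=M[:3,:3]@q+M[:3,3];print(q,np.round([c["intrinsics"][0,0]*v[0]/-v[2]+279.3,c["intrinsics"][1,1]*-v[1]/-v[2]+211.4]))
im=cv2.imread("pics/w3.png");cv2.imwrite("pics/c4.png",cv2.resize(im[170:320,190:370],(720,600),interpolation=cv2.INTER_CUBIC))
E
```

```text
54 [[567.0, 322.0], [582.0, 281.0], [541.0, 312.0], [557.0, 270.0]] tool [[0.0, -20.0], [0.0, 24.0], [-28.0, -20.0], [-28.0, 24.0]]
72 [[573.0, 322.0], [587.0, 285.0], [549.0, 314.0], [564.0, 275.0]] tool [[6.0, -18.0], [6.0, 21.0], [-19.0, -19.0], [-19.0, 22.0]]
86 [[578.0, 323.0], [591.0, 288.0], [556.0, 315.0], [569.0, 279.0]] tool [[11.0, -17.0], [11.0, 20.0], [-12.0, -17.0], [-12.0, 20.0]]
110 [[587.0, 324.0], [598.0, 294.0], [567.0, 317.0], [579.0, 286.0]] tool [[19.0, -15.0], [19.0, 17.0], [-1.0, -15.0], [-1.0, 18.0]]
[0, 10, 0] [294. 234.]
[0, -10, 0] [266. 234.]
[0, 10, -32] [296. 251.]
[10, 10, 0] [294. 221.]
[-10, 10, 0] [294. 248.]
[0, 10, -60] [299. 272.]
```

View pics/c4.png

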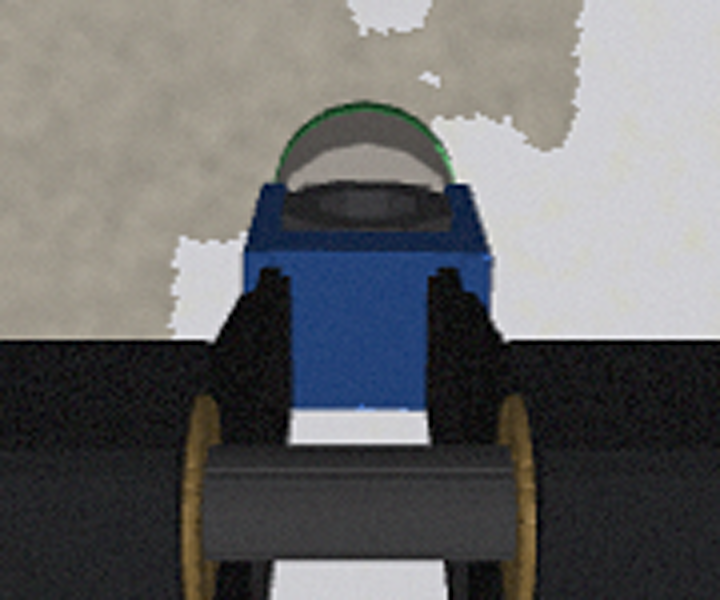

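The fingers appear to pass through the top face of the block with no grip force, so the gripper passed 38 mm without stopping on anything. I'll open fully, check the head hasn't moved, and close again with a clear squeeze.

Call:
jog_arm:
  commands:
    - [0.7, 0, 0, 0, 0]
    - [0.7, 0, 0, 0, 0]
    - [0.7, 0, 0, 0, 0]
    - [0.7, 0, 0, 0, 0]
    - [0.7, 0, 0, 0, 0]
    - [0.7, 0, 0, 0, 0]
    - [0.7, 0, 0, 0, 0]
    - [0.7, 0, 0, 0, 0]
  squeeze: 20

```text
t: 5.18
eef_pos: [573.8, 303.0, 54.5]
orientation: [[0.934, 0.358, 0.0], [0.358, -0.934, -0.0], [0.0, 0.0, -1.0]]
wrist_force: [0.2, 1.2, -0.1]
opening: 0.681
gripper_force: 0.0
```

```bash
python3 - <<'E'
from head import *
s=env.sense();im=cap("wrist","w4.png");cap("side","si4.png");print(s["opening"],s["eef_pos"])
head(im,s,(150,0,420,300),130)
E
```

```text
0.6807189655161083 [573.77211518 303.01253016  54.49037748]
head [567.2 292.8] size [ 6.7 15.5] bore yaw 21.0 187
```

Call:
jog_arm:
  commands:
    - [0.38, 0, 0, 0, 0]
    - [0.38, 0, 0, 0, 0]
    - [0.38, 0, 0, 0, 0]
    - [0.38, 0, 0, 0, 0]
    - [0.38, 0, 0, 0, 0]
    - [0.38, 0, 0, 0, 0]
  squeeze: 20

```text
t: 5.78
eef_pos: [573.8, 303.0, 54.5]
orientation: [[0.934, 0.358, 0.0], [0.358, -0.934, -0.0], [-0.0, 0.0, -1.0]]
wrist_force: [-1.0, -0.8, -0.8]
opening: 0.395
gripper_force: 0.0
```

```bash
python3 - <<'E'
from h import *
s=env.sense();im=cap("wrist","w5.png");cap("side","si5.png");cap("scene","sc5.png")
print(s["opening"],s["gripper_force"],s["wrist_force"],s["wrist_torque"])
def bl(f,roi,lo=40):
    h=cv2.cvtColor(cv2.imread("pics/"+f),cv2.COLOR_BGR2HSV);x0,y0,x1,y1=roi
    m=cv2.inRange(h[y0:y1,x0:x1],(105,120,lo),(128,255,255));n,l,st,c=cv2.connectedComponentsWithStats(m)
    k=1+np.argmax(st[1:,4]);print(f,st[k],c[k].round(1))
for f in("side0","si3","si4","si5"): bl(f+".png",(215,255,250,300))
for f in("scene0","sc3","sc5"): bl(f+".png",(325,170,365,210))
for f in("w3","w4","w5"): bl(f+".png",(190,170,370,320))
w=cv2.imread("pics/w5.png")
for v in(236,242,248,256,262): print(v,[int(x) for x in w[v,240:325:3,0]])
E
```

```text
0.394527198759567 0.0 [-0.98065309 -0.75278587 -0.83213209] [-0.04596557  0.02530397 -0.00891465]
side0.png [  9   7  12  14 115] [14.2 12.2]
si3.png [  9   8  12  20 144] [14.2 19. ]
si4.png [  9   8  12  20 106] [15.3 19.3]
si5.png [  9   8  12  20 133] [14.5 19.5]
scene0.png [ 15   6  11  18 128] [19.3 14.2]
sc3.png [ 15   8  10  16 102] [18.9 15.9]
sc5.png [15  6 11 18 93] [19.  16.3]
w3.png [  61   46   62   56 1981] [90.3 75. ]
w4.png [  61   46   62   57 2810] [90.9 78.2]
w5.png [  61   46   62   57 2797] [90.8 78.1]
236 [215, 172, 221, 216, 123, 122, 108, 124, 125, 129, 124, 123, 125, 125, 123, 121, 125, 125, 123, 124, 123, 128, 120, 123, 130, 173, 173, 206, 210]
242 [8, 24, 10, 225, 125, 122, 114, 127, 123, 124, 123, 123, 123, 122, 121, 125, 128, 126, 121, 126, 124, 126, 122, 125, 18, 18, 8, 96, 223]
248 [19, 17, 9, 221, 124, 122, 118, 122, 125, 122, 122, 125, 120, 124, 126, 124, 122, 124, 124, 123, 118, 126, 129, 124, 23, 20, 18, 33, 19]
256 [25, 26, 7, 225, 119, 123, 111, 127, 124, 123, 124, 125, 125, 124, 121, 123, 128, 122, 125, 121, 122, 119, 127, 123, 13, 8, 18, 19, 12]
262 [23, 21, 20, 228, 119, 124, 110, 123, 123, 120, 123, 124, 124, 122, 127, 122, 120, 119, 123, 121, 123, 123, 125, 121, 11, 11, 13, 17, 17]
```

Call:
jog_arm:
  commands:
    - [0.2, 0, 0, 0, 0]
    - [0.1, 0, 0, 0, 0]
    - [0, 0, 0, 0, 0]
    - [0, 0, 0, 0, 0]
    - [0, 0, 0, 0, 0]
    - [0, 0, 0, 0, 0]
    - [0, 0, 0, 0, 0]
  squeeze: 20

```text
t: 6.52
eef_pos: [573.8, 303.0, 54.5]
orientation: [[0.934, 0.358, -0.0], [0.358, -0.934, -0.0], [-0.0, 0.0, -1.0]]
wrist_force: [0.6, -0.5, -0.5]
opening: 0.009
gripper_force: 0.0
```

```bash
python3 - <<'E'
from h import *
s=env.sense();im=cap("wrist","w6.png")
print({k:np.round(v,2).tolist() for k,v in s.items()})
cv2.imwrite("pics/c6.png",im[:,:,::-1][150:330,170:390].repeat(3,0).repeat(3,1))
E
```

```text
{'t': 6.52, 'joint_positions': [22.01, 37.74, 92.41, -0.0, 49.86, 91.03], 'joint_velocities': [0.03, -0.05, -0.05, 0.01, -0.04, 0.02], 'joint_torque': [0.0, -67.54, -21.58, 0.03, -0.08, 0.0], 'eef_pos': [573.77, 302.99, 54.46], 'orientation': [[0.93, 0.36, -0.0], [0.36, -0.93, -0.0], [-0.0, 0.0, -1.0]], 'wrist_force': [0.56, -0.53, -0.48], 'wrist_torque': [-0.01, -0.02, -0.05], 'gripper_force': 0.0, 'opening': 0.01}
```

View pics/c6.png

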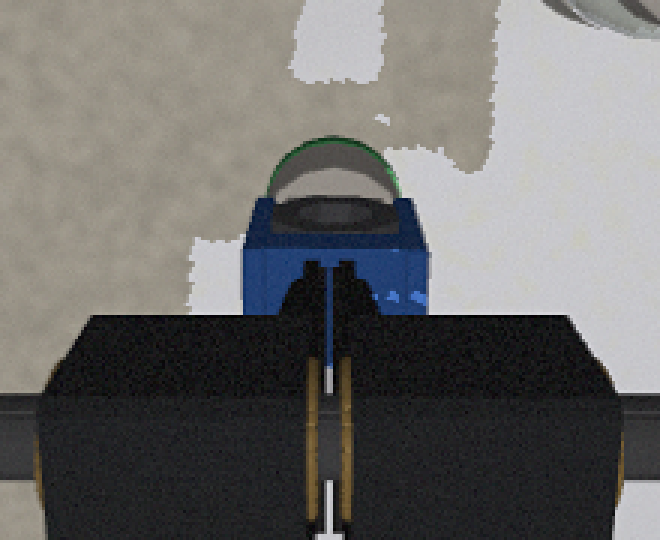

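The fingers have shut completely inside the drawn block, with zero grip force. So at this height the block doesn't resist the fingers at all. I'll open and test for contact lower down, across the top of the barrel and the block's lower part.

Call:
jog_arm:
  commands:
    - [0.7, 0, 0, 0, 0]
    - [0.7, 0, 0, 0, 0]
    - [0.7, 0, 0, 0, 0]
    - [0.7, 0, 0, 0, 0]
    - [0.7, 0, 0, 0, 0]
    - [0.7, 0, 0, 0, 0]
    - [0.7, 0, 0, 0, 0]
    - [0.7, 0, 0, 0, 0]
    - [0.7, 0, 0, 0, 0]
    - [0.7, 0, 0.06, 0, 0]

```text
t: 7.4
eef_pos: [574.2, 301.7, 54.5]
orientation: [[0.934, 0.358, 0.0], [0.358, -0.934, -0.0], [-0.0, 0.0, -1.0]]
wrist_force: [-0.4, 0.7, -0.2]
opening: 0.652
gripper_force: 0.0
```

Call:
jog_arm:
  commands:
    - [0.7, 0, 0, 0.6, 0]
    - [0.7, 0, 0, 1.2, 0]
    - [0.7, 0, 0, 1.2, 0]
    - [0.3, 0, 0, 1.2, 0]
    - [0.3, 0, 0, 1.2, 0]
    - [0.3, 0, 0, 1.2, 0]
    - [0.3, 0, 0, 1.2, 0]
    - [0.3, 0, 0, 1.2, 0]
    - [0.3, 0, 0, 1.2, 0]
    - [0.3, 0, 0, 1.2, 0]
  squeeze: 12

```text
t: 8.23
eef_pos: [574.6, 301.8, 25.1]
orientation: [[0.934, 0.358, 0.001], [0.358, -0.934, 0.0], [0.001, 0.0, -1.0]]
wrist_force: [-0.6, -0.5, 4.4]
opening: 0.397
gripper_force: 12.0
```

The lower grip holds: 12 N of grip force at 37.7 mm opening. From here the fingers still clear the rod and collar, and the bore is about 35 mm above the TCP. I'll lift and check the weight.

Call:
jog_arm:
  commands:
    - [0.3, 0, 0, -0.3, 0]
    - [0.3, 0, 0, -1, 0]
    - [0.3, 0, 0, -2, 0]
    - [0.3, 0, 0, -3, 0]
    - [0.3, 0, 0, -3.8, 0]
    - [0.3, 0, 0, -3.8, 0]
    - [0.3, 0, 0, -3.8, 0]
  squeeze: 20

```text
t: 8.82
eef_pos: [574.4, 301.7, 120.1]
orientation: [[0.934, 0.358, 0.001], [0.358, -0.934, 0.0], [0.001, 0.0, -1.0]]
wrist_force: [0.3, 0.1, -2.9]
opening: 0.4
gripper_force: 20.0
```

```bash
python3 - <<'E'
from head import *
s=env.sense();im=cap("wrist","w7.png");cap("side","si7.png");print(s["opening"],s["gripper_force"],s["wrist_force"],s["eef_pos"])
# block top corners: expect z = 86 + rise
h=cv2.cvtColor(im,cv2.COLOR_RGB2HSV);m=cv2.inRange(h,(105,120,110),(128,255,255));m[:,:190]=0;m[:,370:]=0;m[330:]=0
n,l,st,c=cv2.connectedComponentsWithStats(m);k=1+np.argmax(st[1:,4]);v,u=np.nonzero(l==k)
z=86+s["eef_pos"][2]-25.1
P=onplane("wrist",np.c_[u,v],z,s);q=((P-s["eef_pos"])@s["orientation"])[:,:2].astype(np.float32)
print(st[k],cv2.minAreaRect(q))
hs=cv2.cvtColor(cv2.imread("pics/si7.png"),cv2.COLOR_BGR2HSV);mb=cv2.inRange(hs[180:320,200:260],(105,120,40),(128,255,255));n,l,st,c=cv2.connectedComponentsWithStats(mb);print(st[1:])
E
```

```text
0.3995401664111927 19.95230197906494 [ 0.28781317  0.0632034  -2.86065395] [574.36241724 301.65563159 120.06610592]
[ 243  252   73   29 2017] ((3.6775269508361816, -0.36516380310058594), (15.605953216552734, 37.048851013183594), 0.02447679452598095)
[[ 30  60   2   2   3]
 [ 22  70  10   3  20]
 [  0 104   6  21  95]]
```

Call:
jog_arm:
  commands:
    - [0.3, -1, 0.8, 0, -1.4]
    - [0.3, -2, 1.6, 0, -2.8]
    - [0.3, -3, 2.4, 0, -4.2]
    - [0.3, -4, 3.3, 0, -5.6]
    - [0.3, -5, 4.2, 0, -7]
    - [0.3, -5.8, 4.9, 0, -8.4]
    - [0.3, -6.37, 5.44, 0, -9.8]
    - [0.3, -6.37, 5.44, 0, -11.2]
    - [0.3, -6.37, 5.44, 0, -12.6]
    - [0.3, -6.37, 5.44, 0, -14]

```text
t: 9.75
eef_pos: [473.6, 117.0, 118.4]
orientation: [[-0.022, 1.0, -0.002], [1.0, 0.022, -0.0], [-0.0, -0.002, -1.0]]
wrist_force: [0.9, 0.2, -2.7]
opening: 0.399
gripper_force: 20.0
```

Call:
jog_arm:
  commands:
    - [0.3, 0, 0, 0, -1.2]
    - [0.3, 0, 0, 0, -1.46]
    - [0.3, 0, 0, 0, -1.46]
    - [0.3, 0, 0, 0, -1.46]

```text
t: 10.08
eef_pos: [474.0, 117.6, 118.9]
orientation: [[-0.141, 0.99, -0.001], [0.99, 0.141, -0.0], [-0.0, -0.001, -1.0]]
wrist_force: [-1.4, 0.2, -3.1]
opening: 0.398
gripper_force: 20.0
```

```bash
python3 - <<'E'
from h import *
s=env.sense();im=cap("wrist","w8.png");R=s["orientation"]
print(s["eef_pos"],np.degrees(np.arctan2(R[1,0],R[0,0])),s["wrist_force"],s["wrist_torque"],s["joint_positions"].round(1))
a=cap("scene","sc8.png");b=cap("side","si8.png")
f=lambda q,x,y,w,h:cv2.resize(q[y:y+h,x:x+w,::-1],(400,300),interpolation=cv2.INTER_CUBIC)
cv2.imwrite("pics/c8.png",np.vstack([np.hstack([f(im,0,0,560,420),f(a,200,120,160,120)]),np.hstack([f(b,240,140,160,120),f(im,160,150,240,180)])]))
E
```

```text
[474.01622866 117.56665086 118.88962751] 98.10760840998792 [-1.38318995  0.18351167 -3.13713623] [-0.01294251 -0.06871496  0.00355524] [  6.2  21.7 112.   -0.   46.4  -1.9]
```

View pics/c8.png

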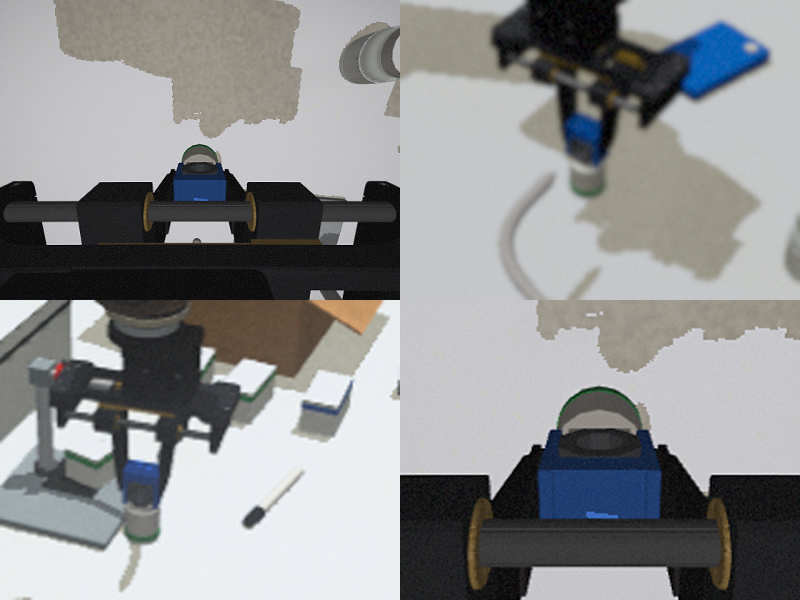

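The collage shows the head held upright, and the rod tip shows between the fingers at about (276,333) in the wrist frame. I'll measure the tip's sideways offset there.

```bash
python3 - <<'E'
from h import *
im=cv2.imread("pics/w8.png")[:,:,::-1].astype(int);s=env.sense()
for v in range(326,341,2): print(v,[int(im[v,u].mean()) for u in range(256,300,2)])
X=(np.array([479.6,63.2,155])-s["eef_pos"])@s["orientation"];print("tip by first trace, tool",X)
for v in(332,336): 
    p=onplane("wrist",[(264,v),(276,v),(288,v)],155,s);print(v,((p-s["eef_pos"])@s["orientation"])[:,:2].round(1).tolist())
print(s["eef_pos"])
E
```

```text
326 [198, 200, 198, 204, 198, 197, 199, 200, 194, 198, 197, 199, 197, 199, 197, 200, 201, 196, 200, 196, 197, 199]
328 [195, 199, 198, 199, 197, 199, 199, 199, 195, 198, 198, 201, 198, 200, 195, 198, 197, 197, 196, 197, 197, 197]
330 [199, 197, 199, 196, 197, 200, 196, 200, 201, 198, 195, 196, 198, 200, 201, 196, 199, 200, 197, 197, 198, 201]
332 [197, 198, 199, 196, 197, 197, 199, 197, 201, 208, 208, 205, 199, 197, 199, 198, 199, 197, 196, 199, 199, 199]
334 [196, 197, 199, 198, 197, 199, 199, 202, 106, 54, 57, 93, 206, 200, 198, 198, 196, 197, 195, 194, 196, 198]
336 [199, 199, 197, 196, 199, 201, 202, 127, 75, 85, 88, 69, 89, 201, 198, 198, 196, 197, 197, 196, 199, 196]
338 [202, 202, 201, 204, 201, 203, 197, 89, 115, 116, 117, 104, 80, 209, 202, 201, 201, 199, 201, 199, 203, 203]
340 [88, 84, 85, 85, 83, 83, 81, 56, 63, 64, 64, 59, 49, 87, 86, 80, 87, 82, 84, 85, 86, 83]
tip by first trace, tool [-54.60999871  -2.43266689 -35.70658025]
332 [[-53.0, -10.3], [-53.1, -2.6], [-53.1, 5.1]]
336 [[-56.0, -10.3], [-56.0, -2.6], [-56.0, 5.1]]
[474.21734894 117.59550689 119.28885892]
```

Call:
jog_arm:
  commands:
    - [0.3, -0.4, -0.06, -0.03, 0]
    - [0.3, -0.8, -0.12, -0.03, 0]
    - [0.3, -1.2, -0.12, -0.03, 0]
    - [0.3, -1.2, -0.12, -0.03, 0]

```text
t: 10.57
eef_pos: [476.0, 85.6, 120.3]
orientation: [[-0.142, 0.99, 0.0], [0.99, 0.142, -0.0], [-0.0, 0.0, -1.0]]
wrist_force: [0.3, 0.4, -2.4]
opening: 0.399
gripper_force: 20.0
```

Call:
jog_arm:
  commands:
    - [0.3, -0.2, 0, 0, 0]
    - [0.3, -0.4, 0, 0, 0]
    - [0.3, -0.6, 0, 0, 0]
    - [0.3, -0.8, 0, 0, 0]
    - [0.3, -0.8, 0, 0, 0]

```text
t: 10.98
eef_pos: [478.8, 66.9, 120.3]
orientation: [[-0.144, 0.99, 0.0], [0.99, 0.144, -0.0], [-0.0, 0.0, -1.0]]
wrist_force: [0.1, 0.1, -1.8]
opening: 0.397
gripper_force: 20.0
```

```bash
cat > nxt.py <<'E'
from h import *
import sys
D=np.load("path.npy");L,X=D[:,0],D[:,1:]
d0=X[0]-X[400];d0/=np.linalg.norm(d0)   # outer straight
d1=X[-1]-X[-300];d1/=np.linalg.norm(d1)
def at(l):
    if l<0: return X[0]-l*d0
    if l>L[-1]: return X[-1]+(l-L[-1])*d1
    return np.array([np.interp(l,L,X[:,i]) for i in(0,1)])
def tgt(l,b):
    h=at(l-13)-at(l+13);h/=np.linalg.norm(h);y=np.array([h[1],-h[0]])
    c=(at(l-13)+at(l+13)+2*at(l))/4   # chord mid / axis mean
    return c+1.3*h+b*y,np.degrees(np.arctan2(h[1],h[0]))
s=env.sense();R=s["orientation"];p=s["eef_pos"];yaw=np.degrees(np.arctan2(R[1,0],R[0,0]))
b=float(sys.argv[1]);steps=[float(q) for q in sys.argv[2:]]
ls=np.arange(-20,280,.25);T=np.array([tgt(l,b)[0] for l in ls]);i=np.argmin(np.linalg.norm(T-p[:2],axis=1));l0=ls[i]
e=(p[:2]-T[i])@R[:2,1]
yt=R[:2,1]
print("L %.1f lat err %.2f yaw %.1f want %.1f z %.1f  F(tool) %s T %s open %.3f"%(l0,e,yaw,tgt(l0,b)[1]%360,p[2],(s["wrist_force"]@R).round(1),(s["wrist_torque"]@R).round(2),s["opening"]))
for st in steps:
    q,a=tgt(l0+st,b);d=np.r_[q-p[:2],0]@R;da=(a-yaw+180)%360-180
    print("+%g: x %.3f y %.3f z %.3f turn %.2f"%(st,d[0]/25,d[1]/25,-(120.2-p[2])/25,-da/5))
E
python3 nxt.py -0.3 6 12 18
```

```text
L -2.5 lat err 0.17 yaw 98.3 want 99.1 z 120.3  F(tool) [0.  0.1 1.8] T [-0.1  -0.07  0.04] open 0.397
+6: x -0.241 y -0.003 z 0.002 turn -0.15
+12: x -0.481 y -0.001 z 0.002 turn -0.10
+18: x -0.721 y -0.000 z 0.002 turn 0.03
```

Call:
jog_arm:
  commands:
    - [0.3, -0.15, 0, 0, 0]
    - [0.3, -0.3, 0, 0, 0]
    - [0.3, -0.5, 0, 0, 0]
    - [0.3, -0.7, 0, 0, 0]
    - [0.3, -0.7, 0, 0, 0]

```text
t: 11.4
eef_pos: [481.3, 49.6, 120.3]
orientation: [[-0.144, 0.99, 0.0], [0.99, 0.144, -0.0], [-0.0, 0.0, -1.0]]
wrist_force: [0.5, -0.2, -2.7]
opening: 0.396
gripper_force: 20.0
```

```bash
python3 nxt.py -0.3 6 12 18 24
```

```text
L 15.0 lat err 0.05 yaw 98.3 want 98.2 z 120.3  F(tool) [-0.3  0.5  2.7] T [-0.06 -0.01  0.03] open 0.396
+6: x -0.239 y -0.002 z 0.002 turn 0.16
+12: x -0.479 y -0.005 z 0.002 turn 0.17
+18: x -0.719 y -0.007 z 0.002 turn 0.08
+24: x -0.960 y -0.007 z 0.002 turn -0.14
```

Call:
jog_arm:
  commands:
    - [0.3, -0.16, 0, 0, 0]
    - [0.3, -0.32, 0, 0, 0]
    - [0.3, -0.48, 0, 0, 0]
    - [0.3, -0.64, 0, 0, 0]
    - [0.3, -0.72, -0.01, 0, 0]
    - [0.3, -0.72, -0.01, 0, 0]

```text
t: 11.9
eef_pos: [483.5, 32.1, 120.3]
orientation: [[-0.144, 0.99, 0.0], [0.99, 0.144, -0.0], [-0.0, 0.0, -1.0]]
wrist_force: [-0.6, -0.6, -2.4]
opening: 0.399
gripper_force: 20.0
```

```bash
python3 nxt.py -0.3 4 8 12 16
```

```text
L 32.8 lat err -0.19 yaw 98.3 want 97.9 z 120.3  F(tool) [-0.5 -0.6  2.4] T [-0.15 -0.02  0.01] open 0.399
+4: x -0.163 y 0.007 z 0.002 turn -0.04
+8: x -0.323 y 0.009 z 0.002 turn -0.22
+12: x -0.483 y 0.013 z 0.002 turn -0.45
+16: x -0.643 y 0.021 z 0.002 turn -0.73
```

Call:
jog_arm:
  commands:
    - [0.3, -0.16, 0.005, 0, -0.04]
    - [0.3, -0.32, 0.01, 0, -0.22]
    - [0.3, -0.48, 0.015, 0, -0.45]
    - [0.3, -0.64, 0.02, 0, -0.73]
    - [0.3, -0.64, 0.02, 0, -0.73]

```text
t: 12.32
eef_pos: [486.4, 16.1, 120.3]
orientation: [[-0.208, 0.978, 0.0], [0.978, 0.208, -0.0], [-0.0, 0.0, -1.0]]
wrist_force: [0.9, 0.1, -1.9]
opening: 0.399
gripper_force: 20.0
```

```bash
python3 nxt.py -0.3 4 8 12 16
```

```text
L 49.0 lat err 0.11 yaw 102.0 want 102.0 z 120.3  F(tool) [-0.1  0.9  1.9] T [-0.12 -0.02 -0.03] open 0.399
+4: x -0.164 y -0.003 z 0.003 turn -0.33
+8: x -0.324 y 0.003 z 0.003 turn -0.70
+12: x -0.483 y 0.014 z 0.003 turn -1.10
+16: x -0.642 y 0.030 z 0.003 turn -1.53
```

Call:
jog_arm:
  commands:
    - [0.3, -0.16, -0.003, 0, -0.33]
    - [0.3, -0.32, 0.003, 0, -0.7]
    - [0.3, -0.48, 0.014, 0, -1.1]
    - [0.3, -0.64, 0.03, 0, -1.53]
    - [0.3, -0.64, 0.03, 0, -1.53]

```text
t: 12.73
eef_pos: [490.5, 0.9, 120.2]
orientation: [[-0.336, 0.942, 0.0], [0.942, 0.336, -0.0], [-0.0, 0.0, -1.0]]
wrist_force: [-0.1, 0.6, -2.6]
opening: 0.401
gripper_force: 20.0
```

```bash
python3 nxt.py -0.3 4 8 12 16
```

```text
L 64.8 lat err 0.04 yaw 109.7 want 109.5 z 120.2  F(tool) [0.6 0.1 2.6] T [-0.09 -0.03  0.04] open 0.401
+4: x -0.162 y -0.001 z 0.002 turn -0.43
+8: x -0.321 y 0.006 z 0.002 turn -0.89
+12: x -0.481 y 0.020 z 0.002 turn -1.36
+16: x -0.639 y 0.040 z 0.002 turn -1.84
```

Call:
jog_arm:
  commands:
    - [0.3, -0.16, 0, 0, -0.43]
    - [0.3, -0.32, 0.006, 0, -0.89]
    - [0.3, -0.48, 0.02, 0, -1.36]
    - [0.3, -0.64, 0.04, 0, -1.84]
    - [0.3, -0.64, 0.04, 0, -1.84]

```text
t: 13.15
eef_pos: [496.8, -13.7, 120.2]
orientation: [[-0.482, 0.876, 0.0], [0.876, 0.482, -0.0], [-0.0, 0.0, -1.0]]
wrist_force: [0.2, -0.3, -2.2]
opening: 0.399
gripper_force: 20.0
```

```bash
python3 nxt.py -0.3 4 8 12 16
```

```text
L 80.8 lat err 0.09 yaw 118.8 want 118.9 z 120.2  F(tool) [-0.3  0.   2.2] T [-0.1   0.01  0.01] open 0.399
+4: x -0.163 y -0.002 z 0.002 turn -0.50
+8: x -0.323 y 0.006 z 0.002 turn -1.00
+12: x -0.482 y 0.021 z 0.002 turn -1.51
+16: x -0.640 y 0.044 z 0.002 turn -2.04
```

Call:
jog_arm:
  commands:
    - [0.3, -0.16, 0, 0, -0.5]
    - [0.3, -0.32, 0.006, 0, -1]
    - [0.3, -0.48, 0.02, 0, -1.51]
    - [0.3, -0.64, 0.044, 0, -2.04]
    - [0.3, -0.64, 0.044, 0, -2.04]

```text
t: 13.57
eef_pos: [505.5, -27.1, 120.3]
orientation: [[-0.629, 0.778, 0.0], [0.778, 0.629, -0.0], [-0.0, 0.0, -1.0]]
wrist_force: [-0.2, 0.1, -2.4]
opening: 0.396
gripper_force: 20.0
```

```bash
python3 nxt.py -0.3 4 8 12 16
```

```text
L 96.8 lat err 0.07 yaw 129.0 want 129.0 z 120.3  F(tool) [ 0.2 -0.1  2.4] T [-0.11 -0.06  0.01] open 0.396
+4: x -0.164 y -0.001 z 0.002 turn -0.54
+8: x -0.323 y 0.008 z 0.002 turn -1.09
+12: x -0.482 y 0.024 z 0.002 turn -1.65
+16: x -0.640 y 0.049 z 0.002 turn -2.22
```

Call:
jog_arm:
  commands:
    - [0.3, -0.16, 0, 0, -0.54]
    - [0.3, -0.32, 0.008, 0, -1.09]
    - [0.3, -0.48, 0.024, 0, -1.65]
    - [0.3, -0.64, 0.049, 0, -2.22]
    - [0.3, -0.64, 0.049, 0, -2.22]

```text
t: 13.98
eef_pos: [516.5, -38.6, 120.2]
orientation: [[-0.766, 0.642, 0.0], [0.642, 0.766, -0.0], [-0.0, 0.0, -1.0]]
wrist_force: [-0.9, -1.0, -2.4]
opening: 0.398
gripper_force: 20.0
```

```bash
python3 nxt.py -0.3 4 8 12 16
```

```text
L 112.8 lat err 0.12 yaw 140.0 want 140.1 z 120.2  F(tool) [-0.  -1.3  2.4] T [-0.14 -0.16  0.01] open 0.398
+4: x -0.163 y -0.003 z 0.002 turn -0.57
+8: x -0.322 y 0.006 z 0.002 turn -1.14
+12: x -0.481 y 0.023 z 0.002 turn -1.69
+16: x -0.638 y 0.047 z 0.002 turn -2.23
```

Call:
jog_arm:
  commands:
    - [0.3, -0.16, -0.003, 0, -0.57]
    - [0.3, -0.32, 0.006, 0, -1.14]
    - [0.3, -0.48, 0.023, 0, -1.69]
    - [0.3, -0.64, 0.047, 0, -2.23]
    - [0.3, -0.64, 0.047, 0, -2.23]

```text
t: 14.4
eef_pos: [529.5, -47.9, 120.2]
orientation: [[-0.876, 0.483, 0.0], [0.483, 0.876, -0.0], [-0.0, 0.0, -1.0]]
wrist_force: [0.8, -0.1, -1.9]
opening: 0.397
gripper_force: 20.0
```

```bash
python3 nxt.py -0.3 4 8 12 16
```

```text
L 128.8 lat err 0.06 yaw 151.1 want 151.2 z 120.2  F(tool) [-0.7  0.2  1.9] T [-0.11 -0.1  -0.01] open 0.397
+4: x -0.161 y -0.001 z 0.002 turn -0.51
+8: x -0.321 y 0.007 z 0.002 turn -1.00
+12: x -0.480 y 0.021 z 0.002 turn -1.45
+16: x -0.638 y 0.042 z 0.002 turn -1.88
```

Call:
jog_arm:
  commands:
    - [0.3, -0.16, -0.001, 0, -0.51]
    - [0.3, -0.32, 0.007, 0, -1]
    - [0.3, -0.48, 0.021, 0, -1.45]
    - [0.3, -0.64, 0.042, 0, -1.88]
    - [0.3, -0.64, 0.042, 0, -1.88]

```text
t: 14.82
eef_pos: [544.0, -54.6, 120.2]
orientation: [[-0.943, 0.334, 0.0], [0.334, 0.943, -0.0], [-0.0, -0.0, -1.0]]
wrist_force: [-0.4, -0.0, -2.8]
opening: 0.397
gripper_force: 20.0
```

```bash
python3 nxt.py -0.3 4 8 12 16
```

```text
L 144.8 lat err 0.03 yaw 160.5 want 160.5 z 120.2  F(tool) [ 0.4 -0.1  2.8] T [-0.1  -0.11  0.01] open 0.397
+4: x -0.162 y -0.000 z 0.001 turn -0.41
+8: x -0.322 y 0.006 z 0.001 turn -0.79
+12: x -0.481 y 0.018 z 0.001 turn -1.15
+16: x -0.640 y 0.035 z 0.001 turn -1.49
```

Call:
jog_arm:
  commands:
    - [0.3, -0.16, 0, 0, -0.41]
    - [0.3, -0.32, 0.006, 0, -0.79]
    - [0.3, -0.48, 0.018, 0, -1.15]
    - [0.3, -0.64, 0.035, 0, -1.49]
    - [0.3, -0.64, 0.035, 0, -1.49]

```text
t: 15.23
eef_pos: [559.3, -59.1, 120.2]
orientation: [[-0.978, 0.209, 0.0], [0.209, 0.978, -0.0], [-0.0, -0.0, -1.0]]
wrist_force: [0.0, 0.5, -2.4]
opening: 0.398
gripper_force: 20.0
```

```bash
python3 nxt.py -0.3 4 8 12 16
```

```text
L 160.8 lat err 0.08 yaw 167.9 want 168.0 z 120.2  F(tool) [0.1 0.5 2.4] T [-0.16 -0.09  0.  ] open 0.398
+4: x -0.162 y -0.003 z 0.000 turn -0.33
+8: x -0.321 y 0.003 z 0.000 turn -0.64
+12: x -0.481 y 0.012 z 0.000 turn -0.93
+16: x -0.641 y 0.026 z 0.000 turn -1.22
```

Call:
jog_arm:
  commands:
    - [0.3, -0.16, 0, 0, -0.33]
    - [0.3, -0.32, 0.003, 0, -0.64]
    - [0.3, -0.48, 0.012, 0, -0.93]
    - [0.3, -0.64, 0.026, 0, -1.25]
    - [0.3, -0.64, 0.026, 0, -1.25]

```text
t: 15.65
eef_pos: [575.3, -61.8, 120.2]
orientation: [[-0.995, 0.099, 0.0], [0.099, 0.995, -0.0], [-0.0, -0.0, -1.0]]
wrist_force: [-0.8, 0.2, -2.8]
opening: 0.396
gripper_force: 20.0
```

```bash
python3 nxt.py -0.3 4 8 12 16
```

```text
L 177.0 lat err -0.01 yaw 174.3 want 174.1 z 120.2  F(tool) [0.9 0.1 2.8] T [-0.08 -0.11 -0.01] open 0.396
+4: x -0.163 y 0.000 z 0.001 turn -0.23
+8: x -0.323 y 0.004 z 0.001 turn -0.48
+12: x -0.483 y 0.011 z 0.001 turn -0.72
+16: x -0.642 y 0.022 z 0.001 turn -0.95
```

Call:
jog_arm:
  commands:
    - [0.3, -0.16, 0, 0, -0.3]
    - [0.3, -0.32, 0.004, 0, -0.6]
    - [0.3, -0.48, 0.011, 0, -0.9]
    - [0.3, -0.64, 0.022, 0, -1.2]
    - [0.3, -0.64, 0.022, 0, -1.2]

```text
t: 16.07
eef_pos: [591.3, -62.9, 120.2]
orientation: [[-1.0, -0.006, 0.0], [-0.006, 1.0, -0.0], [-0.0, -0.0, -1.0]]
wrist_force: [-0.5, 0.4, -2.6]
opening: 0.396
gripper_force: 20.0
```

```bash
python3 nxt.py -0.3 4 8 12 16
```

```text
L 193.0 lat err 0.00 yaw -179.7 want 179.0 z 120.2  F(tool) [0.5 0.4 2.6] T [-0.09 -0.1  -0.02] open 0.396
+4: x -0.162 y -0.003 z 0.000 turn 0.06
+8: x -0.322 y -0.004 z 0.000 turn -0.12
+12: x -0.482 y -0.002 z 0.000 turn -0.29
+16: x -0.642 y 0.002 z 0.000 turn -0.43
```

Call:
jog_arm:
  commands:
    - [0.3, -0.16, 0, 0, -0.15]
    - [0.3, -0.32, 0, 0, -0.3]
    - [0.3, -0.48, 0, 0, -0.45]
    - [0.3, -0.64, 0.002, 0, -0.6]
    - [0.3, -0.64, 0.002, 0, -0.6]

```text
t: 16.48
eef_pos: [607.8, -62.8, 120.2]
orientation: [[-0.998, -0.059, 0.0], [-0.059, 0.998, -0.0], [-0.0, -0.0, -1.0]]
wrist_force: [0.1, 0.1, -1.6]
opening: 0.398
gripper_force: 20.0
```

```bash
python3 nxt.py -0.3 4 8 12 16
python3 - <<'E'
from h import *
im=cv2.imread("pics/w1.png");import pickle;s=pickle.load(open("s1.pkl","rb"))
h=cv2.cvtColor(im,cv2.COLOR_BGR2HSV);m=cv2.inRange(h,(0,140,60),(8,255,255))|cv2.inRange(h,(172,140,60),(180,255,255));m[:100]=0;m[145:]=0;m[:,:300]=0;m[:,350:]=0
v,u=np.nonzero(m);
for z in(155,168):
  P=onplane("wrist",np.c_[u,v],z,s);print(z,P.min(0).round(1),P.max(0).round(1))
y=cv2.inRange(h,(18,120,100),(35,255,255));y[:100]=0;y[145:]=0;v,u=np.nonzero(y);k=(u>300)&(u<350);print(u[k],v[k],onplane("wrist",np.c_[u[k],v[k]],167,s).round(1) if k.any() else "")
E
```

```text
L 209.5 lat err -0.13 yaw -176.6 want 182.6 z 120.2  F(tool) [-0.1  0.1  1.6] T [-0.03 -0.18 -0.05] open 0.398
+4: x -0.163 y 0.003 z 0.001 turn 0.05
+8: x -0.323 y 0.002 z 0.001 turn -0.04
+12: x -0.483 y 0.003 z 0.001 turn -0.11
+16: x -0.643 y 0.004 z 0.001 turn -0.16
155 [652.5 -69.7 155. ] [664.3 -58.  155. ]
168 [651.8 -67.7 168. ] [663.4 -56.4 168. ]
[323 324 325 323 324 325] [128 128 128 129 129 129] [[650.6 -59.2 167. ]
 [651.  -60.5 167. ]
 [651.4 -61.9 167. ]
 [649.3 -59.6 167. ]
 [649.7 -61.  167. ]
 [650.1 -62.4 167. ]]
```

Call:
jog_arm:
  commands:
    - [0.3, -0.16, 0.003, 0, 0]
    - [0.3, -0.32, 0.003, 0, 0]
    - [0.3, -0.48, 0.003, 0, -0.1]
    - [0.3, -0.64, 0.003, 0, -0.1]
    - [0.3, -0.8, 0.003, 0, -0.1]
    - [0.3, -0.88, 0.003, 0, -0.1]
    - [0.3, -0.88, 0.003, 0, -0.1]

```text
t: 17.07
eef_pos: [629.4, -61.4, 120.2]
orientation: [[-0.998, -0.067, 0.0], [-0.067, 0.998, -0.0], [-0.0, -0.0, -1.0]]
wrist_force: [-1.2, 0.2, -2.8]
opening: 0.4
gripper_force: 20.0
```

```bash
python3 nxt.py -0.3 4 8 12
```

```text
L 231.0 lat err -0.02 yaw -176.2 want 184.3 z 120.2  F(tool) [1.2 0.2 2.8] T [-0.12 -0.11  0.02] open 0.400
+4: x -0.157 y 0.002 z -0.001 turn -0.09
+8: x -0.317 y 0.003 z -0.001 turn -0.06
+12: x -0.477 y 0.004 z -0.001 turn -0.01
```

Call:
jog_arm:
  commands:
    - [0.3, -0.06, 0, 0, 0]
    - [0.3, -0.12, 0, 0, 0]
    - [0.3, -0.18, 0, 0, 0]
    - [0.3, -0.24, 0, 0, 0]
    - [0.3, -0.24, 0, 0, 0]

```text
t: 17.48
eef_pos: [635.2, -61.1, 120.3]
orientation: [[-0.998, -0.067, 0.0], [-0.067, 0.998, -0.0], [-0.0, -0.0, -1.0]]
wrist_force: [0.6, 0.4, -2.7]
opening: 0.4
gripper_force: 20.0
```

Call:
jog_arm:
  commands:
    - [0.3, -0.02, 0, 0, 0]
    - [0.3, -0.04, 0, 0, 0]
    - [0.3, -0.06, 0, 0, 0]

```text
t: 17.73
eef_pos: [636.4, -61.0, 120.3]
orientation: [[-0.998, -0.067, 0.0], [-0.067, 0.998, -0.0], [-0.0, -0.0, -1.0]]
wrist_force: [-1.4, 0.2, -1.9]
opening: 0.398
gripper_force: 20.0
```

Call:
jog_arm:
  commands:
    - [0.3, -0.02, 0, 0, 0]
    - [0.3, -0.04, 0, 0, 0]
    - [0.3, -0.04, 0, 0, 0]

```text
t: 17.98
eef_pos: [637.5, -60.9, 120.2]
orientation: [[-0.998, -0.067, -0.0], [-0.067, 0.998, -0.0], [0.0, -0.0, -1.0]]
wrist_force: [-0.7, 0.5, -3.6]
opening: 0.399
gripper_force: 20.0
```

Call:
jog_arm:
  commands:
    - [0.3, -0.02, 0, 0, 0]
    - [0.3, -0.04, 0, 0, 0]
    - [0.3, -0.04, 0, 0, 0]
  squeeze: 12

```text
t: 18.23
eef_pos: [637.9, -60.9, 120.2]
orientation: [[-0.998, -0.067, -0.001], [-0.067, 0.998, -0.0], [0.001, 0.0, -1.0]]
wrist_force: [-3.8, -1.2, -0.6]
opening: 0.396
gripper_force: 12.0
```

Call:
jog_arm:
  commands:
    - [0.3, -0.02, 0, 0, 0]
    - [0.3, -0.04, 0, 0, 0]
    - [0.3, -0.04, 0, 0, 0]

```text
t: 18.48
eef_pos: [637.9, -60.9, 120.3]
orientation: [[-0.998, -0.067, -0.003], [-0.067, 0.998, -0.0], [0.003, 0.0, -1.0]]
wrist_force: [-9.6, -1.6, 2.1]
opening: 0.397
gripper_force: 12.0
```

Contact came at x = 637.9, where the trace predicted the collar. I'll ease the push, lower the head by the play onto the rod, then check before letting go.

Call:
jog_arm:
  commands:
    - [0.3, 0.03, 0, 0.03, 0]
    - [0.3, 0.03, 0, 0.06, 0]
    - [0.3, 0.03, 0, 0.06, 0]
    - [0.3, 0.03, 0, 0.06, 0]

```text
t: 18.82
eef_pos: [637.9, -60.9, 118.8]
orientation: [[-0.998, -0.067, -0.001], [-0.067, 0.998, -0.0], [0.001, 0.0, -1.0]]
wrist_force: [-5.4, -0.2, 0.4]
opening: 0.401
gripper_force: 12.0
```

```bash
python3 nxt.py -0.3; python3 -c "
from rig import env
s=env.sense();print(s['eef_pos'],s['wrist_force'],s['joint_positions'])"
```

```text
L 239.8 lat err -0.12 yaw -176.2 want 184.1 z 118.8  F(tool) [ 5.4  0.2 -0.4] T [0.04 0.88 0.02] open 0.401
[637.94513303 -60.87585342 118.84769727] [-5.41028109 -0.16556156  0.37291291] [-1.13434722e+01  3.28787259e+01  9.05328198e+01 -2.42811959e-02
  5.66699707e+01 -1.05167540e+02]
```

Call:
jog_arm:
  commands:
    - [0.3, 0.015, 0, 0, 0]
    - [0.3, 0.015, 0, 0, 0]
    - [0.42, 0.015, 0, 0, 0]
    - [0.45, 0.015, 0, 0, 0]
    - [0.5, 0.015, 0, 0, 0]
    - [0.55, 0.015, 0, 0, 0]
    - [0.6, 0.015, 0, 0, 0]
    - [0.6, 0.015, 0, 0, 0]

```text
t: 19.48
eef_pos: [638.5, -60.8, 118.8]
orientation: [[-0.998, -0.067, 0.0], [-0.067, 0.998, -0.0], [-0.0, -0.0, -1.0]]
wrist_force: [-0.4, 0.7, 0.1]
opening: 0.589
gripper_force: 0.0
```

Call:
jog_arm:
  commands:
    - [0.75, 0, 0, 0, 0]
    - [0.75, 0, 0, 0, 0]
    - [0.75, 0, 0, 0, 0]
    - [0.75, 0, 0, 0, 0]
    - [0.75, 0, 0, 0, 0]

```text
t: 19.9
eef_pos: [638.3, -60.8, 118.8]
orientation: [[-0.998, -0.067, -0.0], [-0.067, 0.998, -0.0], [0.0, -0.0, -1.0]]
wrist_force: [-0.2, 0.5, 0.2]
opening: 0.747
gripper_force: 0.0
```

```bash
python3 - <<'E'
from h import *
s=env.sense();im=cap("wrist","w9.png");print(s["eef_pos"],s["opening"],s["wrist_force"])
h=cv2.cvtColor(im,cv2.COLOR_RGB2HSV);m=cv2.inRange(h,(105,120,40),(128,255,255));m[:,:180]=0;m[:,380:]=0
n,l,st,c=cv2.connectedComponentsWithStats(m);k=1+np.argmax(st[1:,4]);v,u=np.nonzero(l==k);print(st[k])
for z in(178,180,155): 
  P=onplane("wrist",np.c_[u,v],z,s);q=((P-s["eef_pos"])@s["orientation"])[:,:2].astype(np.float32);print(z,cv2.minAreaRect(q))
# side/scene gap between blue and red
for nme,roi in(("scene",(250,220,320,300)),("side",(230,140,300,210))):
    a=cap(nme,nme+"9.png");hh=cv2.cvtColor(a,cv2.COLOR_RGB2HSV);x0,y0,x1,y1=roi;hh=hh[y0:y1,x0:x1]
    for nm,mm in(("blue",cv2.inRange(hh,(105,110,40),(128,255,255))),("red",cv2.inRange(hh,(0,130,60),(8,255,255))|cv2.inRange(hh,(172,130,60),(180,255,255))),("green",cv2.inRange(hh,(45,80,30),(85,255,255)))):
        n,l,st,c=cv2.connectedComponentsWithStats(mm);k=1+np.argmax(st[1:,4]) if n>1 else 0;print(nme,nm,(st[k,:2]+roi[:2]),st[k,2:],(c[k]+roi[:2]).round(1))
cv2.imwrite("pics/c9.png",im[:,:,::-1])
E
```

```text
[638.28951437 -60.8477578  118.75764867] 0.7474436875585968 [-0.15028248  0.49481082  0.15627478]
[ 243  227   74   54 2984]
178 ((10.451345443725586, 0.19832992553710938), (29.315216064453125, 37.764427185058594), 0.042734332382678986)
180 ((11.291116714477539, 0.19744491577148438), (28.917171478271484, 37.25165939331055), 0.04273673892021179)
155 ((0.7940101623535156, 0.20853805541992188), (33.892799377441406, 43.66135025024414), 0.04273463785648346)
scene blue [270 242] [ 17  25 158] [278.  253.9]
scene red [279 253] [ 13  15 104] [283.8 259.3]
scene green [284 288] [2 1 2] [284.5 288. ]
side blue [270 162] [ 8 17 71] [272.4 167.8]
side red [230 140] [  70   70 4900] [264.5 174.5]
side green [266 201] [16  6 18] [273.2 203.8]
```

Call:
jog_arm:
  commands:
    - [0.75, 0, 0, -0.4, 0]
    - [0.75, 0, 0, -1.2, 0]
    - [0.75, 0, 0, -2.4, 0]
    - [0.75, 0, 0, -3.8, 0]
    - [0.75, 0, 0, -5.2, 0]
    - [0.75, 0, 0, -6.4, 0]
    - [0.75, 0, 0, -6.4, 0]
    - [0.75, 0, 0, -6.4, 0]

```text
t: 20.72
eef_pos: [638.7, -60.8, 281.1]
orientation: [[-0.998, -0.067, 0.004], [-0.067, 0.998, -0.001], [-0.004, -0.001, -1.0]]
wrist_force: [-0.6, -0.1, -1.2]
opening: 0.752
gripper_force: 0.0
```

```bash
python3 - <<'E'
from h import *
s=env.sense();im=cap("wrist","w10.png");print(s["eef_pos"],s["wrist_force"])
h=cv2.cvtColor(im,cv2.COLOR_RGB2HSV);w=lambda m:(m.__setitem__((slice(None),slice(0,180)),0),m.__setitem__((slice(None),slice(380,560)),0),m)[2]
for nm,m,z in(("blue all",cv2.inRange(h,(105,120,40),(128,255,255)),84.25+95),("bluetop",cv2.inRange(h,(105,120,115),(128,255,255)),84.25+95),("red",cv2.inRange(h,(0,130,60),(8,255,255))|cv2.inRange(h,(172,130,60),(180,255,255)),172),("yellow",cv2.inRange(h,(18,120,90),(35,255,255)),167)):
    m=w(m);n,l,st,c=cv2.connectedComponentsWithStats(m)
    if n<2: print(nm,"none");continue
    k=1+np.argmax(st[1:,4]);v,u=np.nonzero(l==k);P=onplane("wrist",np.c_[u,v],z,s)[:,:2].astype(np.float32);r=cv2.minAreaRect(P);print(nm,st[k],np.round(r[0],1),np.round(r[1],1),round(r[2],1),"x",P[:,0].min().round(1),P[:,0].max().round(1))
for nme,roi in(("scene",(250,220,320,300)),("side",(240,150,290,210))):
    a=cap(nme,nme+"10.png")
a=cv2.imread("pics/scene10.png")[235:300,255:315];b=cv2.imread("pics/side10.png")[150:215,240:300];ww=cv2.imread("pics/w10.png")[150:330,200:360]
cv2.imwrite("pics/c10.png",np.hstack([cv2.resize(q,(260,290),interpolation=cv2.INTER_CUBIC) for q in(a,b,ww)]))
E
```

```text
[638.65562833 -60.84953395 281.09810124] [-0.63937007 -0.05521369 -1.22129167]
blue all [261 183  38  31 987] [634.5 -60.7] [31.6 38.1] 3.8 x 617.7 651.4
bluetop [262 189  36  25 834] [637.5 -60.5] [25.4 36.4] 3.8 x 624.0 651.4
red [265 214  30   9 211] [657.7 -59.2] [ 8.9 31. ] 3.8 x 652.3 662.7
yellow none
```

```bash
python3 - <<'E'
import cv2
im=cv2.imread("pics/w10.png")
for u in(270,276,280,284,290): print(u,[tuple(int(q) for q in im[v,u,::-1]) for v in range(210,219)])
for f,(r) in(("scene10",[(v,range(272,292,2)) for v in range(246,264,3)]),):
    a=cv2.imread(f"pics/{f}.png")
    for v,us in r: print(v,[tuple(int(q) for q in a[v,u,::-1]) for u in us])
E
```

```text
270 [(41, 70, 120), (37, 67, 118), (28, 65, 115), (50, 75, 129), (105, 25, 21), (109, 33, 33), (103, 18, 23), (104, 27, 18), (101, 17, 17)]
276 [(36, 69, 119), (33, 67, 117), (37, 69, 121), (43, 69, 122), (120, 30, 30), (118, 30, 28), (115, 21, 20), (108, 28, 28), (113, 37, 32)]
280 [(35, 66, 119), (44, 70, 120), (37, 67, 120), (46, 70, 121), (123, 32, 25), (84, 36, 34), (25, 34, 38), (58, 59, 61), (57, 59, 62)]
284 [(42, 69, 121), (36, 66, 118), (35, 69, 120), (43, 70, 124), (109, 28, 32), (118, 29, 29), (117, 34, 28), (113, 24, 27), (114, 24, 25)]
290 [(28, 62, 115), (37, 70, 120), (35, 70, 119), (42, 70, 123), (95, 21, 27), (103, 28, 26), (102, 27, 22), (102, 25, 21), (101, 26, 25)]
246 [(105, 137, 194), (14, 104, 191), (10, 102, 190), (4, 101, 188), (5, 87, 166), (6, 69, 137), (3, 66, 131), (62, 88, 134), (167, 174, 183), (204, 207, 210)]
249 [(10, 100, 189), (3, 105, 191), (18, 104, 191), (22, 98, 184), (15, 81, 156), (10, 67, 133), (10, 59, 116), (60, 74, 109), (167, 173, 182), (205, 208, 211)]
252 [(21, 102, 186), (15, 97, 179), (21, 89, 172), (26, 77, 150), (18, 66, 129), (38, 47, 95), (57, 51, 73), (90, 55, 68), (148, 133, 137), (184, 183, 184)]
255 [(12, 60, 125), (2, 60, 121), (14, 65, 130), (13, 57, 117), (68, 39, 85), (122, 32, 44), (103, 36, 35), (103, 27, 33), (112, 8, 4), (107, 53, 53)]
258 [(19, 56, 109), (0, 46, 97), (15, 47, 96), (68, 45, 80), (117, 20, 35), (135, 11, 4), (134, 2, 0), (118, 29, 23), (101, 54, 52), (97, 50, 50)]
261 [(7, 52, 107), (8, 50, 105), (40, 54, 101), (95, 30, 57), (121, 3, 15), (126, 5, 0), (109, 16, 10), (109, 87, 82), (121, 116, 113), (116, 113, 112)]
```

Call:
jog_arm:
  commands:
    - [0.75, -0.8, 0, 0, 0]
    - [0.75, -1.8, 0, 0, 0]
    - [0.75, -2.8, 0, 0.4, 0]
    - [0.75, -3.5, 0, 0.8, 0]
    - [0.75, -3.5, 0, 1, 0]
    - [0.75, -3.5, 0, 1, 0]
    - [0.75, -3.5, 0, 1, 0]

```text
t: 21.45
eef_pos: [724.9, -54.9, 252.7]
orientation: [[-0.998, -0.067, -0.002], [-0.067, 0.998, 0.0], [0.002, 0.0, -1.0]]
wrist_force: [-1.1, -0.8, 0.1]
opening: 0.752
gripper_force: 0.0
```

```bash
python3 - <<'E'
from h import *
s=env.sense();im=cap("wrist","w11.png");print(s["eef_pos"],s["wrist_force"])
h=cv2.cvtColor(im,cv2.COLOR_RGB2HSV);red=cv2.inRange(h,(0,130,50),(8,255,255))|cv2.inRange(h,(172,130,50),(180,255,255));bl=cv2.inRange(h,(105,120,40),(128,255,255));ye=cv2.inRange(h,(16,120,90),(36,255,255))
for m in(red,bl,ye): m[:,:200]=0;m[:,360:]=0
for nm,m in(("red",red),("blue",bl),("ye",ye)):
    n,l,st,c=cv2.connectedComponentsWithStats(m);print(nm,st[1+np.argmax(st[1:,4])] if n>1 else None)
v,u=np.nonzero(red);vb=v.min();print(onplane("wrist",[(280,vb)],168,s))
for c in(266,270,274,278,282,286,290,294): print(c,[tuple(int(q) for q in im[r,c]) for r in range(vb-8,vb+3)])
E
```

```text
[724.86630075 -54.93134448 252.74923492] [-1.14554536 -0.84264789  0.05600226]
red [262 129  30  14 323]
blue [ 257   97   45   32 1333]
ye None
[[651.65828198 -58.80307084 168.        ]]
266 [(82, 127, 210), (85, 131, 211), (78, 125, 207), (85, 128, 212), (85, 129, 211), (81, 129, 210), (79, 126, 208), (79, 106, 163), (111, 49, 44), (112, 50, 52), (166, 58, 58)]
270 [(80, 125, 207), (82, 128, 205), (84, 128, 208), (84, 127, 208), (86, 128, 210), (87, 132, 212), (85, 129, 211), (79, 101, 161), (116, 49, 47), (125, 58, 61), (182, 63, 65)]
274 [(86, 129, 209), (85, 129, 210), (86, 128, 208), (84, 126, 207), (83, 126, 207), (86, 128, 208), (85, 131, 210), (101, 107, 161), (208, 72, 65), (201, 72, 71), (200, 73, 76)]
278 [(83, 129, 208), (86, 128, 207), (88, 129, 210), (85, 126, 205), (87, 129, 207), (87, 128, 208), (88, 131, 208), (114, 128, 160), (195, 89, 73), (202, 82, 80), (205, 83, 86)]
282 [(85, 126, 204), (85, 125, 204), (84, 126, 204), (86, 127, 205), (90, 128, 208), (85, 128, 204), (84, 126, 203), (94, 117, 159), (136, 69, 65), (195, 77, 79), (192, 77, 80)]
286 [(87, 127, 201), (91, 129, 206), (85, 125, 201), (85, 126, 202), (87, 128, 205), (87, 125, 202), (84, 126, 202), (85, 104, 160), (138, 79, 77), (167, 70, 73), (170, 70, 74)]
290 [(87, 124, 200), (87, 129, 202), (89, 128, 204), (89, 127, 201), (89, 126, 201), (88, 125, 203), (89, 129, 204), (89, 110, 163), (129, 78, 80), (122, 69, 72), (154, 69, 76)]
294 [(87, 125, 201), (85, 123, 199), (92, 129, 203), (89, 128, 201), (88, 124, 199), (87, 126, 200), (90, 125, 202), (83, 109, 164), (98, 68, 70), (104, 66, 70), (108, 65, 74)]
```

The view from above shows blue meeting red with no gap, and no yellow standing out. The head is home and hanging upright, and the arm is clear of everything.

```bash
python3 -c "
from rig import env
print(env.close_job())"
```

```text
the job is handed in; nothing more can be done
None
```

The scan head is threaded onto the rod, butted against the red collar and hanging free with the arm clear. From above I saw no gap and no yellow showing. The push on the collar peaked at about 10 N. I gripped it lower than you said, where the barrel meets the block, because at the marked grip point the fingers met no resistance and closed through the block.

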